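# Unload the condiment carrier at the buffet

### The job

Set out the condiments on the buffet table: swing the carrier's hold-down bar fully up and leave it up before you unstack the three tubs beneath it, then stand each tub on the drip tray of its own shape (round, square, oblong). The little steel shaker has been left on the round tub's larger tray; move it to its own small round tray. Nothing may be tipped over, and everything must end standing flat inside the rim of its tray, released.

Things in the scene. Friction and masses are not known exactly. Their poses are not given: they have to be found in the camera images.
- round_tub_c (a point): Steel tub with a flat white lid, round, 54 mm in diameter, 42 mm high, 0.22 kg. Site at its centre, 21 mm above its underside; z up. Top of the stack at the start, resting on the square tub.
- square_tub_c (a point): Steel tub with a flat white lid, square, 60 x 60 mm (sides along x and y), 42 mm high, 0.28 kg. Site at its centre, 21 mm above its underside; z up. Middle of the stack at the start, resting on the oblong tub.
- oblong_tub_c (a point): Steel tub with a flat white lid, oblong, 108 mm along x by 66 mm along y, 42 mm high, 0.4 kg. Site at its centre, 21 mm above its underside; z up. Bottom of the stack at the start, resting on the carrier's 6 mm base plate (210 x 120 mm), its long axis pointing to the hinge post.
- shaker_c (a point): Steel salt shaker, round, 38 mm in diameter, straight-sided up to 46 mm and domed above, 62 mm high, 0.12 kg. Site at its centre, 31 mm above its underside. It starts standing on the larger round tray.
- round_tray: White fixed drip tray, round, 80 mm outside and 74 mm inside diameter, floor 3 mm thick, rim 3 mm thick rising to 7 mm above the table. Origin on the table under its centre, z up. The place of the round tub; the shaker stands on it at the start.
- square_tray: White fixed drip tray, square, 86 mm outside and 80 mm inside, sides along x and y, floor 3 mm thick, rim 3 mm thick rising to 7 mm above the table. Origin on the table under its centre, z up. The place of the square tub.
- oblong_tray: White fixed drip tray, oblong, 134 x 92 mm outside and 128 x 86 mm inside, long side along x, floor 3 mm thick, rim 3 mm thick rising to 7 mm above the table. Origin on the table under its centre, z up. The place of the oblong tub.
- small_tray: White fixed drip tray, round, 65 mm outside and 59 mm inside diameter, floor 3 mm thick, rim 3 mm thick rising to 7 mm above the table. Origin on the table under its centre, z up. The place of the shaker.
- bar (a joint): Angle of the carrier's steel hold-down bar (12 mm wide, 6 mm thick), rad: 0 = level, just above the stack; grows as its grip end lifts; stop at 1.8, a little past upright (grip then 0.31 m above the table). A friction hinge holds it at any angle; about 1.5 N at the grip moves it. Hinge: level, 146 mm above the table, on a post 90 mm beyond the middle of the stack, seen from the robot.
- bar_grip (a point): Centre of the black grip at the bar's free end: a barrel 16 mm in diameter, 30 mm long, lying along the point's y; its flat ends can be pinched along y while the bar turns. The hinge axis is parallel to y and lies 170 mm from here along the point's +x. With the bar level, z is up and x points level from grip to hinge; the axes turn with the bar.

How it is judged:
By the outcome, as a careful person would: the job done as asked, in the order asked, and still so for the second after the job is handed in, with the robot touching nothing.
It also fails if it takes over 134 s, if anything falls off the work surface, if the arm or the gripper's body presses on something with over 40 N, if the wrist force passes 120 N, or if a joint passes its speed limit or range.

### The arm

A 6-joint arm with a two-finger parallel gripper is mounted at the origin on the work surface. World frame = base frame: x ahead of the robot, y to its left, z up, the work surface at z = 0. Lengths are in mm, angles in rad, forces in N, time in s.
With the tool pointing down it reaches from about 275 to 825 mm from the base axis. Payload 4.9 kg.
Tool frame: the origin (TCP) lies at the very end of the fingers, on their centre line; the grasp point (between the pads) lies 19 mm behind it (robot.pinch_z is the distance from the TCP to the grasp point, in mm); z points along the fingers, y is the line along which they close (so a half turn about z gives the same grasp; the last joint's range is limited). The gripper opens to 85 mm and grips with 20 to 120 N. Pads are 22 mm wide; open, the fingers measure 114 mm over their backs; the gripper's body (76 mm by 85 mm) begins 54 mm behind the grasp point. The pads swing forward as they close: fully open they stand 13 mm farther back than shut.
Start: joints at [1.072, 0.326, -0.193, 1.052, 0, 1.437], TCP at [196.215, 513.827, 231.281] pointing down, gripper open.
Joint ranges: [-2.65, 2.65], [-0.97, 1.79], [-1.3, 1.35], [-1.93, 2.1], [-1.47, 1.37], [-3.14, 3.14]. Speed limits (rad/s): [2.57, 2.57, 3.14, 3.14, 3.14, 3.14].

### API

Orientations are given as a 3x3 rotation matrix whose columns are the frame's x, y, z axes.
In Python, from workcell import robot gives the robot as it stands.
- The arm moves only by the shell command python3 -m jog 'ROWS'. ROWS is JSON, one flat list of numbers, 7 for each row, row after row: the shift along the tool's x, y, z in mm, then the turn, a rotation vector about the tool's x, y, z in degrees, then the opening, from 0 (shut) to 1 (fully open). A call has 1 to 10 rows; each row is the pose to reach, as a shift and turn from the pose commanded when the call began, along the tool's axes at that moment; what a row does not reach only later rows make up. A row lasts 1/12 s, in which the tool goes at most 41.7 mm and 7.16 degrees, less where a joint would pass 70% of its speed; a pose out of reach is approached as far as the arm can. A call with a gripper value outside its range is refused whole. The fingers move at their own pace and stop on an object; the grip force is fixed at half the most. Time passes only in rows, so rows that repeat a pose let the fingers close. It gives the time, the measured TCP pose, the force, the opening and the grip force at its end, in the units of the state.
- robot.get_obs(): the state, without advancing time (a new reading comes with each control period).
- robot.capture(name): name is "side" or "top"; returns the picture (480x640x3 uint8, red, green, blue); there is no depth.
- robot.calibration(name): a dict with "intrinsics" (3x3 intrinsics, pixels), "T" (4x4, takes a point from camera to world coordinates). Camera axes: x right, y up, looking along -z (the intrinsics and any distortion apply to the point x, -y, -z); pixel columns grow to the right and rows downward; lengths in mm; the calibration is good to about 2 mm. A picture is of the moment at which its call begins. calibration takes no time and is no camera call.
- robot.hand_in(): hands the job in; it is judged then, once.
The state is a dict: "t": time; "qpos": joint angles; "qd": joint speeds; "tau": joint torques, N m; "ee_pos": TCP position; "orientation": TCP orientation; "force": force on the tool from outside, world axes, zero at the start; "wrist_torque": the same for the moment, N m; "finger_gap": opening from 0.0 (shut) to 1.0 (fully open); "grasp_force": force on a finger pad.
Only numpy, scipy, OpenCV 4.12 (cv2) and the standard library are available. Lean on these libraries where they do the work, as an engineer would, in place of code of your own. Each camera call takes 0.05 s, during which the arm holds its last target. There are 200 camera calls.

## Working session

There is one attempt and no reset: what is moved stays moved. The work goes in short steps, Python scripts to look and compute and a shell command to move; the robot and the scene stay as the last step left them, time stands still between calls to the robot, and variables do not carry over. Pictures are saved under pics/ and viewed, at most 14 in all, crops included, and the job is handed in when it is done.

```bash
ls; mkdir -p pics; python3 - <<'E'
from workcell import robot
import cv2,numpy as np
for n in ("side","top"):
    cv2.imwrite(f"pics/{n}0.png",robot.capture(n)[:,:,::-1]); c=robot.calibration(n); print(n,{k:np.round(v,3).tolist() if not isinstance(v,str) else v for k,v in c.items()})
o=robot.get_obs(); print(o)
E
```

```text
pics
side {'intrinsics': [[534.162, 0.0, 323.213], [0.0, 534.162, 230.258], [0.0, 0.0, 1.0]], 'T': [[-0.99, 0.047, -0.13, 430.64], [-0.136, -0.488, 0.862, 692.795], [-0.023, 0.871, 0.49, 524.832], [0.0, 0.0, 0.0, 1.0]]}
top {'intrinsics': [[507.756, 0.0, 315.78], [0.0, 507.756, 231.481], [0.0, 0.0, 1.0]], 'T': [[0.003, 0.986, -0.168, 368.894], [-1.0, 0.001, -0.014, -14.066], [-0.014, 0.168, 0.986, 1001.676], [0.0, 0.0, 0.0, 1.0]]}
{'t': 0.1, 'qpos': array([ 1.07181756e+00,  3.26866972e-01, -1.93456291e-01,  1.05201584e+00,
       -1.30801693e-05,  1.43658455e+00]), 'qd': array([ 0.00013414, -0.00060297,  0.00229395, -0.00172389, -0.0010433 ,
        0.00148494]), 'tau': array([ 9.56600197e-04, -4.44239044e+01,  2.63037783e+01,  7.83969706e-03,
       -7.74936825e-05,  3.32038951e-06]), 'ee_pos': array([195.95401964, 513.36005622, 230.59213967]), 'orientation': array([[-9.34206843e-01,  3.56731057e-01, -7.26776541e-04],
       [ 3.56731745e-01,  9.34205871e-01, -1.36092482e-03],
       [ 1.93474761e-04, -1.53064955e-03, -9.99998810e-01]]), 'force': array([-0.46861068,  0.20796505, -0.97976056]), 'wrist_torque': array([0.03688659, 0.00240447, 0.05754135]), 'grasp_force': 0.0, 'finger_gap': 1.0004206753906364}
```

View pics/side0.png

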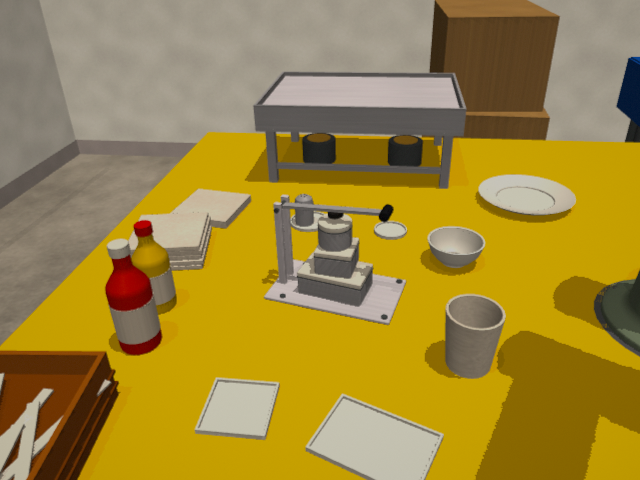

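View pics/top0.png

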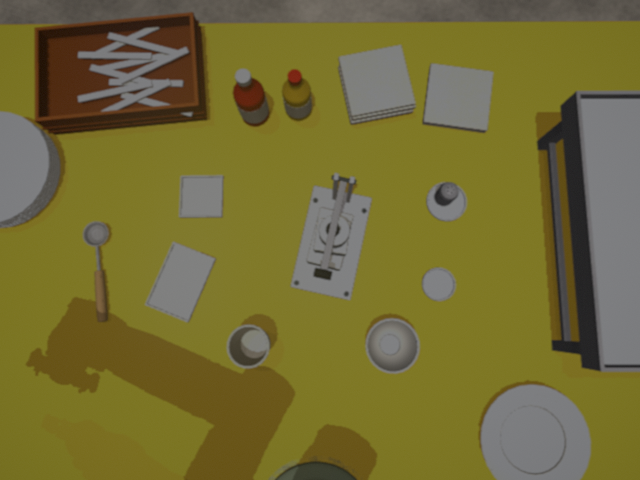

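Side view: the carrier's bar points from its post (285,240) to the grip (386,212). The shaker is on its tray at (305,215) and the small tray is at (390,230). Top view: stack lid (334,230), grip (323,273), square tray (201,196), oblong tray (180,281), round tray with shaker (447,200), small tray (438,284).

```bash
cat > h.py <<'E'
from workcell import robot
import cv2,numpy as np
def ray(n,u,v):
    c=robot.calibration(n);K,T=c["intrinsics"],c["T"]
    d=T[:3,:3]@np.array([(u-K[0,2])/K[0,0],-(v-K[1,2])/K[1,1],-1.]);return T[:3,3],d
def onz(n,u,v,z):
    o,d=ray(n,u,v);return o+d*(z-o[2])/d[2]
def two(a,b):  # (name,u,v) pairs -> point, gap
    (o1,d1),(o2,d2)=ray(*a),ray(*b);s=np.linalg.lstsq(np.c_[d1,-d2],o2-o1,rcond=None)[0]
    p,q=o1+d1*s[0],o2+d2*s[1];return (p+q)/2,np.linalg.norm(p-q)
def rel(p,R=None,o=None): # world vector -> tool axes
    return robot.get_obs()["orientation"].T@p
def white(im):
    h=cv2.cvtColor(im,cv2.COLOR_RGB2HSV);return ((h[...,1]<80)&(h[...,2]>60)).astype(np.uint8)*255
E
python3 - <<'E'
from h import *
im=robot.capture("top");m=white(im)
cs,_=cv2.findContours(m,cv2.RETR_EXTERNAL,cv2.CHAIN_APPROX_NONE)
for c in cs:
    if 300<cv2.contourArea(c)<9000:
        w=np.array([onz("top",*p[0],7)[:2] for p in c],np.float32)
        r=cv2.minAreaRect(w);bx=cv2.boxPoints(cv2.minAreaRect(c)).mean(0)
        print(bx.round(),"rect",np.round(r[0],1),np.round(r[1],1),round(r[2],1),"circ",np.round(cv2.minEnclosingCircle(w)[1],1))
cv2.imwrite("pics/t1.png",cv2.resize(im[160:310,270:490],None,fx=3.6,fy=3.6,interpolation=cv2.INTER_CUBIC)[:,:,::-1])
s=robot.capture("side");cv2.imwrite("pics/s1.png",cv2.resize(s[170:330,255:415],None,fx=3.7,fy=3.7,interpolation=cv2.INTER_CUBIC)[:,:,::-1])
E
```

```text
[314. 472.] rect [89.8  3.3] [ 24.2 134. ] 0.4 circ 67.0
[536. 431.] rect [ 164.4 -406.1] [167.3 201.2] 0.4 circ 101.3
[248. 346.] rect [316.7 129.9] [80.8 80.8] 1.1 circ 41.6
[392. 346.] rect [ 318.2 -146.8] [101.2 102.7] 89.2 circ 52.0
[438. 284.] rect [ 436.  -238.7] [64.  64.3] 88.2 circ 32.8
[180. 281.] rect [439.6 266.5] [ 93.7 134.5] 68.5 circ 80.1
[ 92. 244.] rect [511.6 445.4] [51.  94.3] 79.7 circ 49.2
[446. 201.] rect [ 600.9 -259.7] [78.5 79. ] 44.4 circ 40.6
[201. 196.] rect [611.2 232.9] [87.2 87.6] 0.2 circ 59.6
[333. 234.] rect [535.7 -34. ] [120.5 244.5] 77.5 circ 128.9
[559. 242.] rect [ 525.4 -479. ] [ 12.4 392.3] 89.9 circ 196.2
[ 30. 169.] rect [676.4 587.9] [248.5 121.4] 6.2 circ 124.6
[458.  97.] rect [ 821.7 -293.2] [132.6 135.1] 81.4 circ 91.8
[376.  84.] rect [ 852.2 -123.8] [152.7 141.2] 11.4 circ 101.4Traceback (most recent call last):
  File "<stdin>", line 6, in <module>
  File "h.py", line 7, in onz
    o,d=ray(n,u,v);return o+d*(z-o[2])/d[2]
        ~~~^^^^^^^
  File "h.py", line 4, in ray
    c=robot.calibration(n);K,T=c["intrinsics"],c["T"]
ValueError: time passes only in moves, steps and waits
```

```bash
sed -i 's/^def ray/C={n:robot.calibration(n) for n in ("side","top")}\ndef ray/; s/c=robot.calibration(n);K/c=C[n];K/' h.py
python3 - <<'E'
from h import *
im=robot.capture("top")
cv2.imwrite("pics/t1.png",cv2.resize(im[160:310,270:490],None,fx=3.6,fy=3.6,interpolation=cv2.INTER_CUBIC)[:,:,::-1])
s=robot.capture("side");cv2.imwrite("pics/s1.png",cv2.resize(s[170:330,255:415],None,fx=3.7,fy=3.7,interpolation=cv2.INTER_CUBIC)[:,:,::-1])
E
```

```text
(no output)
```

View pics/t1.png

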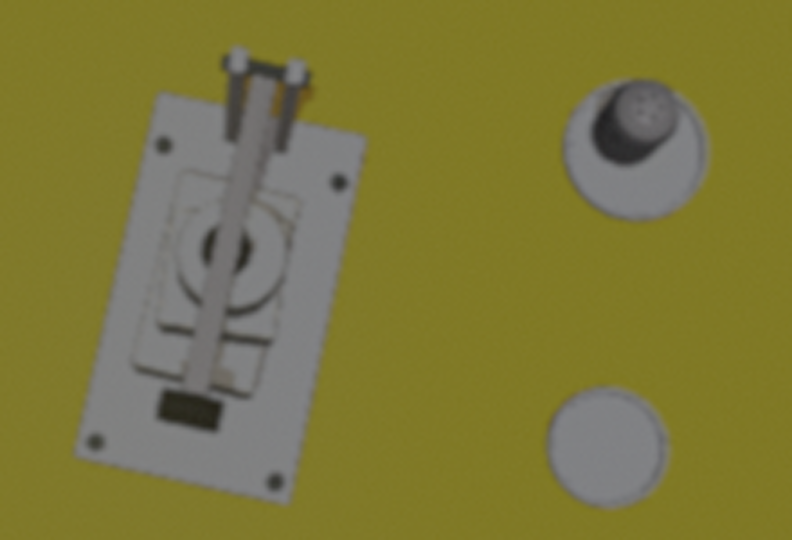

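View pics/s1.png

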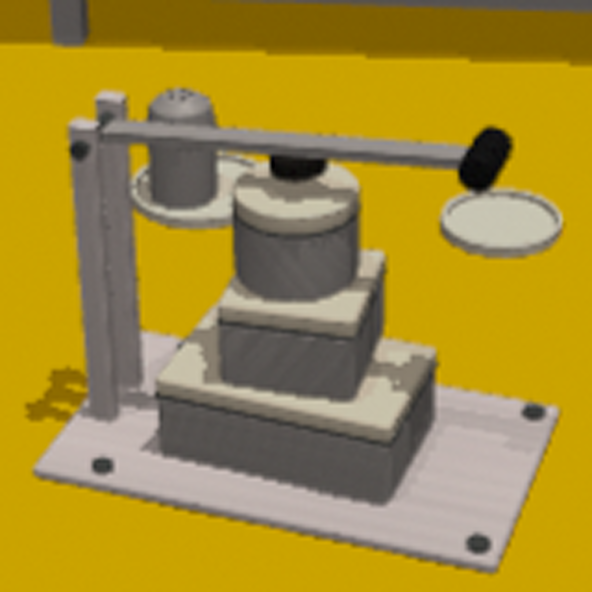

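The crops show the grip barrel (top 322.5,273.9; side 386.4,212.7), lid corners of the square and oblong tubs, the round lid with a black pad of the bar on it, and the shaker standing off-centre on its tray.

```bash
python3 - <<'E'
from h import *
t=lambda x,y:(270+x/3.6,160+y/3.6)
s=lambda x,y:(255+x/3.7,170+y/3.7)
print("grip",two(("top",*t(189,410)),("side",*s(486,158))))
print("hinge L",two(("top",*t(265,68)),("side",*s(95,137))))
for nm,n,f,z,P in [("obl top","top",t,48,[(133,368),(250,397),(300,197),(183,170)]),("sq top","top",t,90,[(158,327),(270,342)]),("obl side","side",s,48,[(160,382),(390,428),(434,352)]),("sq side","side",s,90,[(218,312),(357,325),(385,257)]),
 ("round side","side",s,132,[(235,199),(358,201),(297,230)]),("round top L R bottom","top",t,132,[(175,250),(291,250),(235,310)]),
 ("plate","top",t,6,[(78,457),(290,503),(366,135),(160,94)]),
 ("plate side","side",s,6,[(36,473),(494,570),(557,410)])]:
    p=np.array([onz(n,*f(*q),z)[:2] for q in P]);d=np.diff(p,axis=0)
    print(nm,p.round().tolist(),"len",np.hypot(*d.T).round(),"ang",np.degrees(np.arctan2(d[:,1],d[:,0])).round(1))
print("shaker",onz("top",*t(646,108),55),onz("side",*s(183,205),3), two(("top",*t(646,106)),("side",*s(181,100))))
E
```

```text
grip (array([441.51529569, -13.09320171, 158.24237255]), np.float64(0.5766521401994559))
hinge L (array([609.42321955, -49.73772817, 141.23107608]), np.float64(0.9560785324585432))
obl top [[473.0, 16.0], [458.0, -45.0], [564.0, -72.0], [579.0, -10.0]] len [ 63. 110.  64.] ang [-103.8  -14.2   76.7]
sq top [[489.0, 3.0], [481.0, -54.0]] len [57.] ang [-97.6]
obl side [[577.0, -3.0], [476.0, 21.0], [462.0, -39.0]] len [104.  61.] ang [ 166.8 -104. ]
sq side [[550.0, 4.0], [491.0, 9.0], [484.0, -47.0]] len [58. 57.] ang [175.8 -97.2]
round side [[544.0, -17.0], [494.0, -20.0], [516.0, 6.0]] len [51. 35.] ang [-176.5   50. ]
round top L R bottom [[521.0, -6.0], [521.0, -62.0], [492.0, -35.0]] len [56. 40.] ang [-89.9 137.2]
plate [[429.0, 47.0], [404.0, -67.0], [608.0, -111.0], [632.0, 4.0]] len [117. 209. 117.] ang [-102.   -12.2   78.4]
plate side [[632.0, 12.0], [431.0, 56.0], [406.0, -61.0]] len [206. 119.] ang [ 167.5 -102.1]
shaker [ 610.95808677 -255.33301225   55.        ] [ 609.30398999 -240.91109401    3.        ] (array([ 610.44728156, -253.96679223,   60.54199385]), np.float64(0.3490227636848431))
```

```bash
cat >> h.py <<'E'
def go(p,yaw=None):
    "tool-axis shift [mm] and turn about tool z [deg] to bring the TCP to p with tool y at world angle yaw"
    o=robot.get_obs();R=o["orientation"];a=np.degrees(np.arctan2(R[1,1],R[0,1]))
    t=0 if yaw is None else -((yaw-a+90)%180-90)
    print("shift",np.round(R.T@(np.array(p)-o["ee_pos"]),1),"turn",round(t,1),"at",o["ee_pos"].round(1),"yaw",a.round(1),"tilt",R[2].round(3),"F",o["force"].round(1),"t",round(o["t"],2),"gap",round(o["finger_gap"],3),"gf",round(o["grasp_force"],1))
E
python3 -m jog '[-42,-40,-1,0,0,-1,1,-84,-81,-2,0,0,-2,1,-125,-121,-3,0,0,-3,1,-167,-162,-4,0,0,-4,1,-209,-202,-5,0,0,-5,1,-250,-242,-6,0,0,-6,1,-292,-283,-7,0,0,-7,1,-334,-323,-8,0,0,-8,1,-375,-364,-9,0,0,-8.6,1,-417,-404,-10,0,0,-8.6,1]'
python3 - <<'E'
from h import *
go([441.5,-13,230],77.7)
E
```

```text
t: 1.08
ee_pos: [372.7, 134.4, 238.7]
orientation: [[-0.977, 0.212, 0.001], [0.212, 0.977, 0.0], [-0.001, 0.0, -1.0]]
force: [0.6, 0.0, 0.1]
finger_gap: 0.999
grasp_force: 0.0
shift [ -98.6 -129.4    8.8] turn 0.0 at [372.7 134.4 238.7] yaw 77.7 tilt [-0.001  0.    -1.   ] F [0.6 0.  0.1] t 1.08 gap 0.999 gf 0.0
```

```bash
python3 -m jog '[-25,-32,2,0,0,0,1,-50,-65,4,0,0,0,1,-75,-97,6,0,0,0,1,-98.6,-129.4,9,0,0,0,1,-98.6,-129.4,9,0,0,0,1,-98.6,-129.4,40,0,0,0,1,-98.6,-129.4,65,0,0,0,1,-98.6,-129.4,75,0,0,0,1,-98.6,-129.4,75,0,0,0,1]'
python3 - <<'E'
from h import *
go([441.5,-13,133],77.7)
for n,sl in (("top",np.s_[160:310,220:420]),("side",np.s_[130:280,255:455])):
    im=robot.capture(n)
    cv2.imwrite(f"pics/{n}2.png",cv2.resize(im[sl],None,fx=3,fy=3,interpolation=cv2.INTER_CUBIC)[:,:,::-1])
a,b=cv2.imread("pics/top2.png"),cv2.imread("pics/side2.png")
cv2.imwrite("pics/c2.png",cv2.resize(np.vstack([a,b]),None,fx=.66,fy=.66))
E
```

```text
t: 1.83
ee_pos: [438.7, -10.5, 161.0]
orientation: [[-0.977, 0.213, -0.005], [0.213, 0.977, 0.001], [0.005, 0.0, -1.0]]
force: [-0.4, 0.4, -0.2]
finger_gap: 1.002
grasp_force: 0.0
shift [-3.4 -1.8 28. ] turn -0.0 at [438.7 -10.5 161. ] yaw 77.7 tilt [ 0.005  0.    -1.   ] F [-0.4  0.4 -0.2] t 1.83 gap 1.002 gf 0.0
```

View pics/c2.png

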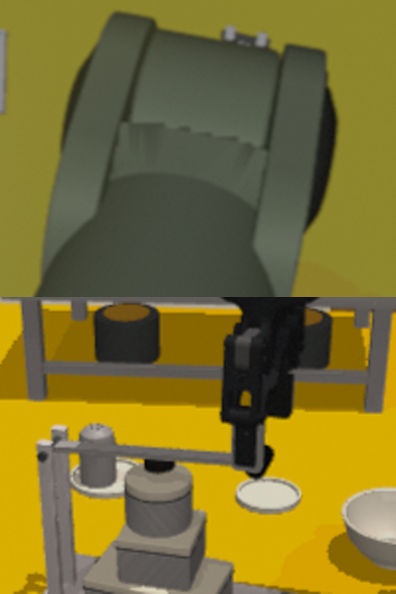

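The side view (lower half) shows the open fingers straddling the grip at about (258,460), tips just above it, with the bar to the left. I'm going down and pinching.

```bash
python3 -m jog '[-3,-2,10,0,0,0,1,-3,-2,20,0,0,0,1,-3,-2,26,0,0,0,1,-3,-2,28,0,0,0,1,-3,-2,28,0,0,0,0.2,-3,-2,28,0,0,0,0.2,-3,-2,28,0,0,0,0.2,-3,-2,28,0,0,0,0.2,-3,-2,28,0,0,0,0.2,-3,-2,28,0,0,0,0.2]'
python3 -m jog '[0,0,0,0,0,0,0,0,0,0,0,0,0,0,0,0,0,0,0,0,0,0,0,0,0,0,0,0]'
python3 - <<'E'
from h import *
s=robot.capture("side");cv2.imwrite("pics/s3.png",cv2.resize(s[130:280,255:455],None,fx=2.5,fy=2.5,interpolation=cv2.INTER_CUBIC)[:,:,::-1])
E
```

```text
t: 2.77
ee_pos: [444.2, -12.2, 135.8]
orientation: [[-0.977, 0.213, 0.002], [0.213, 0.977, 0.004], [-0.001, 0.004, -1.0]]
force: [1.9, 6.0, -0.1]
finger_gap: 0.338
grasp_force: 59.1
t: 3.1
ee_pos: [444.2, -12.2, 135.8]
orientation: [[-0.977, 0.212, 0.002], [0.212, 0.977, 0.004], [-0.001, 0.004, -1.0]]
force: [1.2, 4.8, 0.7]
finger_gap: 0.342
grasp_force: 59.1
```

View pics/s3.png

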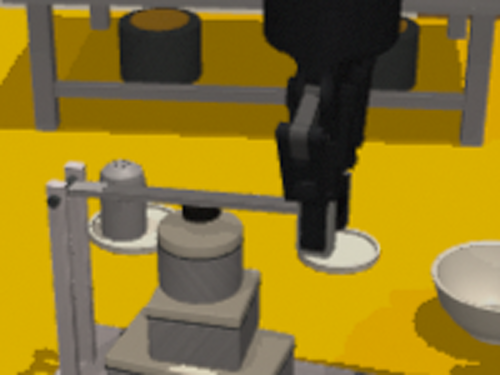

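Pinched at 29 mm opening, as expected. The view shows the fingers closed on the grip at (315,230). Next, the first part of the arc.

```bash
python3 -m jog '[-0.3,0.5,-10.2,0,0,0,0,-1.2,1,-20.4,0,0,0,0,-2.7,1,-30.4,0,0,0,0,-4.9,1,-40.4,0,0,0,0,-7.6,1,-50.2,0,0,0,0,-10.9,1,-59.9,0,0,0,0,-14.8,1,-69.3,0,0,0,0,-19.2,1,-78.5,0,0,0,0,-24.2,1,-87.4,0,0,0,0,-29.7,1,-96,0,0,0,0]'
python3 -m jog '[0,0,0,0,0,0,0,0,0,0,0,0,0,0]'
```

```text
t: 3.98
ee_pos: [475.7, -19.1, 231.6]
orientation: [[-0.977, 0.213, 0.005], [0.213, 0.977, 0.001], [-0.005, 0.002, -1.0]]
force: [13.6, -1.0, -16.0]
finger_gap: 0.334
grasp_force: 60.2
t: 4.15
ee_pos: [475.7, -19.1, 231.7]
orientation: [[-0.977, 0.213, 0.005], [0.213, 0.977, 0.001], [-0.005, 0.002, -1.0]]
force: [9.2, 0.2, -9.2]
finger_gap: 0.337
grasp_force: 60.9
```

```bash
python3 -m jog '[-7.5,0,-7.5,0,0,0,0,-15,0,-15,0,0,0,0,-22.5,0,-22,0,0,0,0,-30,0,-28.5,0,0,0,0,-38,0,-34.5,0,0,0,0,-46.5,0,-40,0,0,0,0,-55,0,-45,0,0,0,0,-64,0,-49.5,0,0,0,0,-73,0,-53.5,0,0,0,0,-82.5,0,-57,0,0,0,0]'
python3 -m jog '[0,0,0,0,0,0,0,0,0,0,0,0,0,0]'
```

```text
t: 4.98
ee_pos: [551.8, -35.9, 287.8]
orientation: [[-0.977, 0.213, -0.005], [0.213, 0.977, 0.002], [0.005, 0.001, -1.0]]
force: [-3.5, 1.3, -1.7]
finger_gap: 0.334
grasp_force: 59.6
t: 5.15
ee_pos: [552.8, -36.2, 288.1]
orientation: [[-0.977, 0.213, -0.002], [0.213, 0.977, 0.001], [0.002, 0.001, -1.0]]
force: [-1.7, 2.9, -0.2]
finger_gap: 0.331
grasp_force: 59.8
```

```bash
python3 -m jog '[-9.7,0,-3,0,0,0,0,-19.5,0,-6,0,0,0,0,-29.5,0,-8,0,0,0,0,-39.5,0,-9.3,0,0,0,0,-50,0,-10,0,0,0,0,-60,0,-10.4,0,0,0,0,-70,0,-10,0,0,0,0,-80,0,-9,0,0,0,0,-90,0,-7.3,0,0,0,0,-98,0,-5.5,0,0,0,0]'
python3 -m jog '[-3,0,1,0,0,0,0,-3,0,1,0,0,0,0,-3,0,1,0,0,0,0]'
python3 -c "
from h import *
s=robot.capture('side');cv2.imwrite('pics/s4.png',cv2.resize(s[80:320,225:465],None,fx=2,fy=2,interpolation=cv2.INTER_CUBIC)[:,:,::-1])"
```

```text
t: 5.98
ee_pos: [648.6, -57.3, 293.4]
orientation: [[-0.977, 0.213, -0.002], [0.213, 0.977, 0.001], [0.002, 0.0, -1.0]]
force: [-2.2, 1.8, -1.8]
finger_gap: 0.338
grasp_force: 59.2
t: 6.23
ee_pos: [651.8, -58.0, 292.6]
orientation: [[-0.977, 0.213, -0.001], [0.213, 0.977, 0.0], [0.001, 0.0, -1.0]]
force: [-0.6, 1.6, -2.1]
finger_gap: 0.336
grasp_force: 59.2
```

View pics/s4.png

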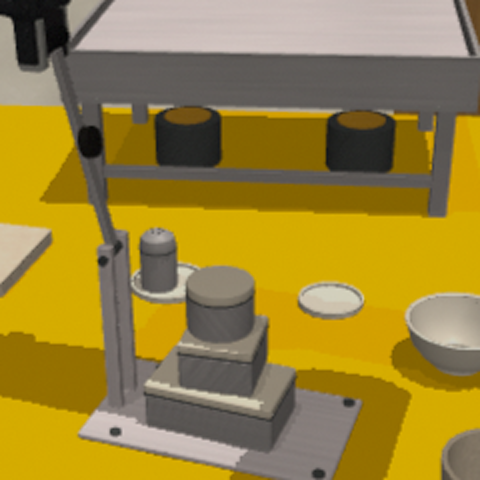

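The bar is up and leaning past upright, and the stack is undisturbed. I'll push on until I feel the stop.

```bash
python3 -m jog '[-3,0,0.7,0,0,0,0,-5,0,1.2,0,0,0,0,-5,0,1.2,0,0,0,0]'; python3 -m jog '[-3,0,0.7,0,0,0,0,-5,0,1.2,0,0,0,0,-5,0,1.2,0,0,0,0]'
```

```text
t: 6.53
ee_pos: [652.9, -58.2, 292.2]
orientation: [[-0.977, 0.213, -0.008], [0.213, 0.977, 0.001], [0.008, -0.0, -1.0]]
force: [-15.6, 3.3, 6.0]
finger_gap: 0.336
grasp_force: 60.5
t: 6.78
ee_pos: [653.1, -58.3, 292.0]
orientation: [[-0.977, 0.212, -0.016], [0.212, 0.977, 0.003], [0.016, -0.001, -1.0]]
force: [-30.6, 6.2, 17.6]
finger_gap: 0.331
grasp_force: 61.3
```

Stop reached. Relax, release and lift clear, then measure the stack and shaker again.

```bash
python3 -m jog '[5,0,-1,0,0,0,0,8.5,0,-2,0,0,0,0,8.5,0,-2,0,0,0,0,8.5,0,-2,0,0,0,1,8.5,0,-2,0,0,0,1,8.5,0,-2,0,0,0,1,8.5,0,-2,0,0,0,1,8.5,0,-2,0,0,0,1,8.5,0,-2,0,0,0,1]'
python3 -m jog '[0,0,-15,0,0,0,1,0,0,-35,0,0,0,1,0,0,-60,0,0,0,1,0,0,-60,0,0,0,1]'
python3 - <<'E'
from h import *
go([611,-257,200])
E
```

```text
t: 7.53
ee_pos: [654.0, -58.8, 292.7]
orientation: [[-0.977, 0.213, 0.001], [0.213, 0.977, -0.0], [-0.001, -0.0, -1.0]]
force: [0.1, -0.1, -0.0]
finger_gap: 0.999
grasp_force: 0.0
t: 7.87
ee_pos: [655.2, -58.9, 357.8]
orientation: [[-0.977, 0.213, 0.008], [0.213, 0.977, -0.002], [-0.008, -0.0, -1.0]]
force: [-0.2, 0.8, 1.5]
finger_gap: 1.005
grasp_force: 0.0
shift [   2.2 -203.   157.8] turn 0 at [655.2 -58.9 357.8] yaw 77.7 tilt [-0.008 -0.    -1.   ] F [-0.2  0.8  1.5] t 7.87 gap 1.005 gf 0.0
```

```bash
python3 -m jog '[0,-35,0,0,0,0,1,0,-75,0,0,0,0,1,0,-110,15,0,0,0,1,1,-140,45,0,0,0,1,2,-170,80,0,0,0,1,2,-195,115,0,0,0,1,2,-203,150,0,0,0,1,2,-203,185,0,0,0,1,2,-203,215,0,0,0,1,2,-203,225,0,0,0,1]'
python3 -m jog '[0,0,0,0,0,0,1]'
python3 - <<'E'
from h import *
t=robot.capture("top");s=robot.capture("side")
f=lambda a:cv2.resize(a,None,fx=2.5,fy=2.5,interpolation=cv2.INTER_CUBIC)
cv2.imwrite("pics/c5.png",np.hstack([f(t[165:305,285:445]),f(s[170:310,260:420])])[:,:,::-1])
go([611,-257,12])
E
```

```text
t: 8.7
ee_pos: [605.1, -255.3, 121.9]
orientation: [[-0.977, 0.214, -0.007], [0.214, 0.977, 0.004], [0.008, 0.002, -1.0]]
force: [-0.9, 0.2, -0.7]
finger_gap: 1.001
grasp_force: 0.0
t: 8.78
ee_pos: [606.2, -255.4, 124.1]
orientation: [[-0.977, 0.213, -0.006], [0.213, 0.977, 0.003], [0.006, 0.002, -1.0]]
force: [-1.0, 0.4, 0.4]
finger_gap: 1.001
grasp_force: 0.0
shift [-1.700e+00  1.000e-01  1.168e+02] turn 0 at [ 609.2 -256.7  128.8] yaw 77.7 tilt [-0.001 -0.    -1.   ] F [ 0.1 -0.2  1. ] t 8.88 gap 0.997 gf 0.0
```

View pics/c5.png

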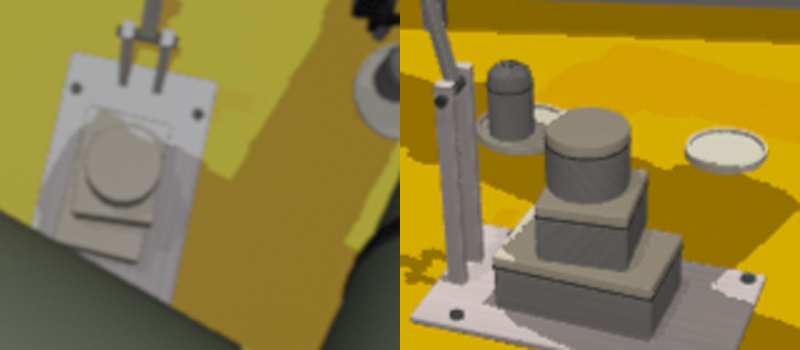

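The left half (top) shows the round lid at (122,164), with square and oblong lids below it. The right half (side) shows the round lid centre at (588,130) and the shaker upright on its tray. Now grasp the shaker.

```bash
python3 - <<'E'
from h import *
t=lambda x,y:(285+x/2.5,165+y/2.5)
s=lambda x,y:(260+(x-400)/2.5,170+y/2.5)
print("round",onz("top",*t(122.5,164),132),onz("side",*s(588,130),132),two(("top",*t(122.5,164)),("side",*s(588,130))))
for n,f,P in (("top",t,[(74,212),(152,224)]),("side",s,[(535,205),(630,223),(648,175)])):
    p=np.array([onz(n,*f(*q),90)[:2] for q in P]);print(n,p.round(1).tolist())
E
python3 -m jog '[-1.7,0,35,0,0,0,1,-1.7,0,70,0,0,0,1,-1.7,0,100,0,0,0,1,-1.7,0,114,0,0,0,1,-1.7,0,117,0,0,0,1,-1.7,0,117,0,0,0,1,-1.7,0,117,0,0,0,0.4,-1.7,0,117,0,0,0,0.2,-1.7,0,117,0,0,0,0.1,-1.7,0,117,0,0,0,0]'
python3 -m jog '[0,0,0,0,0,0,0,0,0,0,0,0,0,0,0,0,0,0,0,0,0]'
```

```text
round [518.74090744 -32.94029515 132.        ] [519.66678961 -25.36245177 132.        ] (array([520.05388268, -33.01831482, 127.72534929]), np.float64(1.136651725898975))
top [[490.7, 1.3], [482.0, -55.0]]
side [[550.5, -2.3], [490.2, 12.5], [483.8, -45.7]]
t: 9.72
ee_pos: [611.2, -257.0, 12.3]
orientation: [[-0.977, 0.213, 0.003], [0.213, 0.977, -0.001], [-0.003, 0.0, -1.0]]
force: [-0.2, 1.5, 2.1]
finger_gap: 0.452
grasp_force: 0.9
t: 9.97
ee_pos: [611.4, -257.2, 12.5]
orientation: [[-0.977, 0.213, 0.003], [0.213, 0.977, -0.001], [-0.003, -0.0, -1.0]]
force: [0.6, 1.4, 6.6]
finger_gap: 0.426
grasp_force: 60.4
```

```bash
python3 -m jog '[0,0,-10,0,0,0,0,0,0,-30,0,0,0,0,5,-1,-55,0,0,0,0,25,-3,-65,0,0,0,0,55,-6,-65,0,0,0,0,85,-9,-65,0,0,0,0,115,-13,-65,0,0,0,0,145,-16,-65,0,0,0,0,168,-19,-65,0,0,0,0,175,-19,-60,0,0,0,0]'
python3 -m jog '[0,0,0,0,0,0,0,0,0,0,0,0,0,0,0,0,0,0,0,0,0]'
python3 - <<'E'
from h import *
go([436,-239,14],90)
t=robot.capture("top");s=robot.capture("side")
f=lambda a:cv2.resize(a,None,fx=2.5,fy=2.5,interpolation=cv2.INTER_CUBIC)
cv2.imwrite("pics/c6.png",np.hstack([f(t[215:355,360:520]),f(s[110:250,310:470])])[:,:,::-1])
E
```

```text
t: 10.8
ee_pos: [431.5, -237.2, 71.3]
orientation: [[-0.977, 0.215, -0.002], [0.215, 0.977, 0.001], [0.002, 0.0, -1.0]]
force: [0.4, 0.7, -0.8]
finger_gap: 0.429
grasp_force: 60.2
t: 11.05
ee_pos: [436.8, -238.9, 71.0]
orientation: [[-0.977, 0.213, 0.002], [0.213, 0.977, -0.001], [-0.002, -0.001, -1.0]]
force: [0.4, -0.0, 0.7]
finger_gap: 0.425
grasp_force: 60.1
shift [ 0.9 -0.2 57. ] turn -12.3 at [ 436.8 -238.9   71. ] yaw 77.7 tilt [-0.002 -0.001 -1.   ] F [ 0.4 -0.   0.7] t 11.05 gap 0.425 gf 60.1
```

View pics/c6.png

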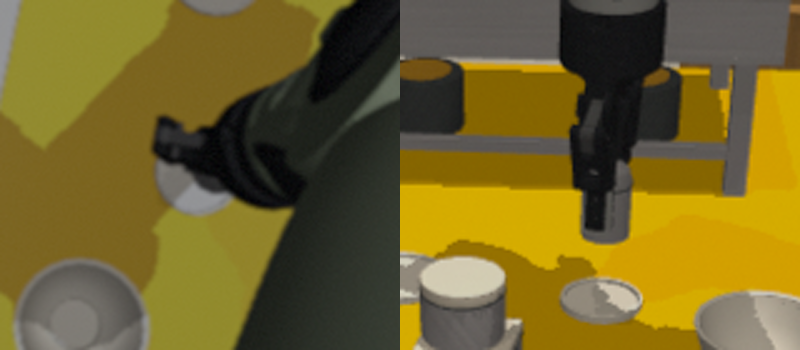

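The shaker hangs upright over the small tray (tray centre (601,300), shaker bottom (606,240)). It is about 3 mm towards the robot, so I correct that and lower it.

```bash
python3 -m jog '[-1,0,15,0,0,0,0,-1,0,32,0,0,0,0,-1,0,46,0,0,0,0,-1,0,54,0,0,0,0,-1,0,57.5,0,0,0,0,-1,0,58.5,0,0,0,0,-1,0,58.5,0,0,0,0]'
python3 -m jog '[0,0,0,0,0,0,0.5,0,0,0,0,0,0,0.7,0,0,0,0,0,0,1,0,0,0,0,0,0,1,0,0,0,0,0,0,1]'
python3 -m jog '[0,0,-20,0,0,0,1,0,0,-50,0,0,0,1,0,0,-85,0,0,0,1,0,0,-125,0,0,0,1,0,0,-160,0,0,0,1,0,0,-160,0,0,0,1]'
python3 - <<'E'
from h import *
go([519.5,-31.5,200],77.7)
E
```

```text
t: 11.73
ee_pos: [436.4, -238.1, 12.5]
orientation: [[-0.977, 0.213, -0.0], [0.213, 0.977, 0.0], [0.0, 0.0, -1.0]]
force: [0.7, -0.0, -1.1]
finger_gap: 0.43
grasp_force: 60.3
t: 12.15
ee_pos: [436.2, -238.4, 12.2]
orientation: [[-0.977, 0.213, 0.0], [0.213, 0.977, -0.0], [-0.0, -0.0, -1.0]]
force: [0.3, 0.6, -0.1]
finger_gap: 1.002
grasp_force: 0.0
t: 12.65
ee_pos: [439.5, -240.9, 179.0]
orientation: [[-0.977, 0.213, 0.009], [0.213, 0.977, -0.007], [-0.01, -0.005, -1.0]]
force: [-0.1, -1.3, -0.0]
finger_gap: 1.005
grasp_force: 0.0
shift [-33.8 221.5 -21.7] turn 0.0 at [ 439.5 -240.9  179. ] yaw 77.7 tilt [-0.01  -0.005 -1.   ] F [-0.1 -1.3 -0. ] t 12.65 gap 1.005 gf 0.0
```

```bash
python3 -m jog '[-5,30,0,0,0,0,1,-10,65,0,0,0,0,1,-16,105,0,0,0,0,1,-22,145,0,0,0,0,1,-29,185,0,0,0,0,1,-33,212,0,0,0,0,1,-33.8,221.5,0,0,0,0,1,-33.8,221.5,0,0,0,0,1,-33.8,221.5,0,0,0,0,1]'
python3 - <<'E'
from h import *
go([519.5,-32,94],77.7)
E
```

```text
t: 13.4
ee_pos: [515.9, -29.3, 171.9]
orientation: [[-0.977, 0.212, -0.001], [0.212, 0.977, -0.001], [0.0, -0.001, -1.0]]
force: [-0.2, -0.6, 0.2]
finger_gap: 1.002
grasp_force: 0.0
shift [-4.1 -1.8 77.9] turn 0.0 at [515.9 -29.3 171.9] yaw 77.7 tilt [ 0.    -0.001 -1.   ] F [-0.2 -0.6  0.2] t 13.4 gap 1.002 gf 0.0
```

```bash
python3 -m jog '[-4,-2,25,0,0,0,1,-4,-2,50,0,0,0,1,-4,-2,68,0,0,0,1,-4,-2,76,0,0,0,1,-4,-2,78,0,0,0,1,-4,-2,78,0,0,0,1]'
python3 -m jog '[0,0,0,0,0,0,0.8,0,0,0,0,0,0,0.7,0,0,0,0,0,0,0.65,0,0,0,0,0,0,0.6,0,0,0,0,0,0,0.5,0,0,0,0,0,0,0,0,0,0,0,0,0,0,0,0,0,0,0,0,0]'
python3 - <<'E'
from h import *
go([601,-260,94],77.7)
E
```

```text
t: 13.9
ee_pos: [519.3, -33.0, 94.0]
orientation: [[-0.977, 0.215, -0.001], [0.215, 0.977, -0.0], [0.001, -0.0, -1.0]]
force: [-0.5, 0.7, 0.4]
finger_gap: 0.998
grasp_force: 0.0
t: 14.57
ee_pos: [520.7, -32.0, 95.5]
orientation: [[-0.977, 0.213, 0.002], [0.213, 0.977, -0.001], [-0.003, -0.0, -1.0]]
force: [-1.3, 0.6, 5.2]
finger_gap: 0.616
grasp_force: 62.5
shift [-127.  -205.7    1.8] turn 0.0 at [520.7 -32.   95.5] yaw 77.7 tilt [-0.003 -0.    -1.   ] F [-1.3  0.6  5.2] t 14.57 gap 0.616 gf 62.5
```

```bash
python3 -m jog '[0,0,-8,0,0,0,0,0,0,-25,0,0,0,0,-3,-5,-45,0,0,0,0,-15,-25,-50,0,0,0,0,-34,-55,-50,0,0,0,0,-53,-85,-50,0,0,0,0,-72,-115,-50,0,0,0,0,-90,-145,-45,0,0,0,0,-108,-175,-30,0,0,0,0,-122,-197,-10,0,0,0,0]'
python3 -m jog '[-5,-9,20,0,0,0,0,-5,-9,35,0,0,0,0,-5,-9,40,0,0,0,0,-5,-9,40,0,0,0,0]'
python3 - <<'E'
from h import *
go([601,-260,9.5],77.7)
t=robot.capture("top");s=robot.capture("side")
f=lambda a:cv2.resize(a,None,fx=2.5,fy=2.5,interpolation=cv2.INTER_CUBIC)
cv2.imwrite("pics/c7.png",np.hstack([f(t[150:310,370:530]),f(s[130:290,250:410])])[:,:,::-1])
E
```

```text
t: 15.4
ee_pos: [598.8, -254.0, 105.8]
orientation: [[-0.977, 0.214, 0.004], [0.214, 0.977, -0.003], [-0.004, -0.002, -1.0]]
force: [1.2, 0.1, -1.5]
finger_gap: 0.621
grasp_force: 63.3
t: 15.73
ee_pos: [598.2, -259.3, 62.3]
orientation: [[-0.977, 0.213, -0.004], [0.213, 0.977, 0.002], [0.004, 0.001, -1.0]]
force: [0.4, -0.7, -2.3]
finger_gap: 0.616
grasp_force: 63.4
shift [-3.1 -0.2 52.8] turn -0.0 at [ 598.2 -259.3   62.3] yaw 77.7 tilt [ 0.004  0.001 -1.   ] F [ 0.4 -0.7 -2.3] t 15.73 gap 0.616 gf 63.4
```

View pics/c7.png

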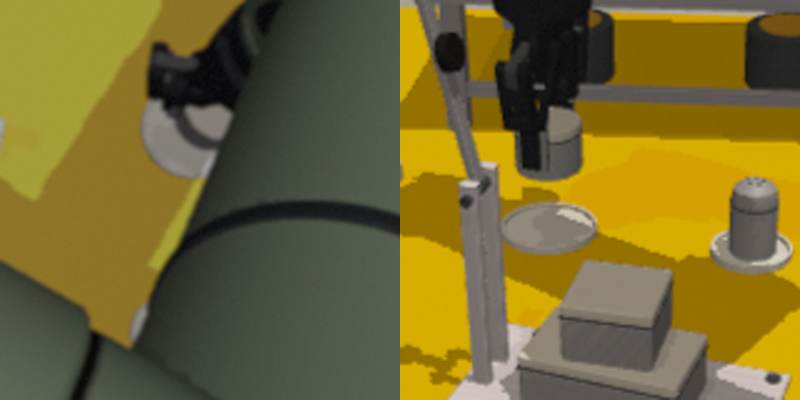

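The shaker stands inside the small tray (753,235). The tub is centred in x over the round tray (549 against 549). Lower it and release.

```bash
python3 -m jog '[-1,0,15,0,0,0,0,-1,0,30,0,0,0,0,-1,0,42,0,0,0,0,-1,0,48,0,0,0,0,-1,0,50,0,0,0,0,-1,0,50,0,0,0,0,-1,0,50,0,0,0,0]'
```

```text
t: 16.42
ee_pos: [601.4, -260.6, 14.8]
orientation: [[-0.977, 0.213, 0.001], [0.213, 0.977, -0.001], [-0.001, -0.0, -1.0]]
force: [0.1, -0.6, -1.9]
finger_gap: 0.621
grasp_force: 63.4
```

```bash
python3 -m jog '[0,0,2,0,0,0,0,0,0,3.5,0,0,0,0,0,0,4.5,0,0,0,0,0,0,5,0,0,0,0,0,0,5,0,0,0,0]'
```

```text
t: 16.83
ee_pos: [600.8, -260.4, 9.0]
orientation: [[-0.977, 0.213, -0.0], [0.213, 0.977, 0.0], [0.0, 0.0, -1.0]]
force: [-0.0, 0.0, -2.2]
finger_gap: 0.617
grasp_force: 63.4
```

```bash
python3 -m jog '[0,0,0.7,0,0,0,0,0,0,0.7,0,0,0,0.7,0,0,0.7,0,0,0,0.8,0,0,0.7,0,0,0,1,0,0,0.7,0,0,0,1,0,0,0,0,0,0,1]'
python3 -m jog '[0,0,-20,0,0,0,1,0,0,-50,0,0,0,1,0,0,-85,0,0,0,1,0,0,-125,0,0,0,1,0,0,-140,0,0,0,1,0,0,-140,0,0,0,1]'
python3 - <<'E'
from h import *
t=robot.capture("top");s=robot.capture("side")
f=lambda a:cv2.resize(a,None,fx=2.5,fy=2.5,interpolation=cv2.INTER_CUBIC)
cv2.imwrite("pics/c8.png",np.hstack([f(t[165:325,285:445]),f(s[150:310,250:410])])[:,:,::-1])
go([516,-28,150],83)
E
```

```text
t: 17.33
ee_pos: [600.9, -260.5, 9.2]
orientation: [[-0.977, 0.213, 0.0], [0.213, 0.977, -0.0], [-0.0, -0.0, -1.0]]
force: [1.0, -0.7, -0.2]
finger_gap: 0.998
grasp_force: 0.0
t: 17.83
ee_pos: [603.9, -262.1, 155.0]
orientation: [[-0.977, 0.213, 0.008], [0.213, 0.977, -0.005], [-0.009, -0.003, -1.0]]
force: [0.3, -1.2, -0.1]
finger_gap: 1.003
grasp_force: 0.0
shift [132.8 209.1  -0.5] turn -5.3 at [ 601.2 -260.6  149.8] yaw 77.7 tilt [-0.002 -0.001 -1.   ] F [ 0.1  0.3 -0.9] t 17.93 gap 1.0 gf 0.0
```

View pics/c8.png

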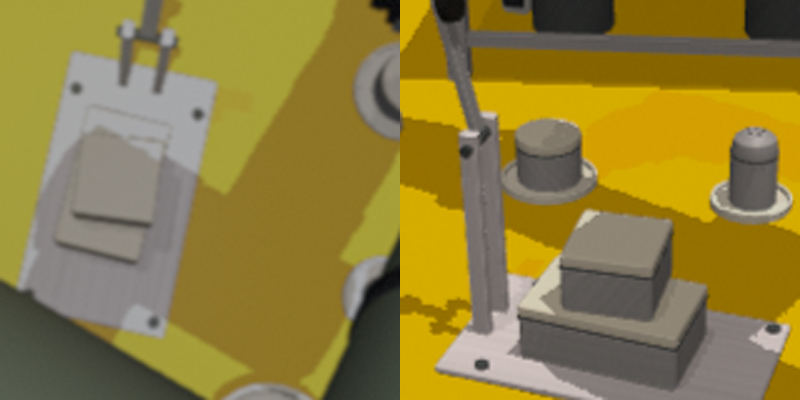

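The round tub stands inside its tray (549,170). The square lid corners in the top crop are about (74,212), (152,224), (167,140), (90,127), so the tub is yawed about -10°.

```bash
python3 - <<'E'
from h import *
t=lambda x,y:(285+x/2.5,165+y/2.5);s=lambda x,y:(250+(x-400)/2.5,150+y/2.5)
p=np.array([onz("top",*t(*q),90)[:2] for q in [(74,212),(152,224),(167,140),(90,127)]]);print(p.round(1).tolist(),p.mean(0))
p=np.array([onz("side",*s(*q),90)[:2] for q in [(560,263),(655,276),(674,225),(587,213)]]);print(p.round(1).tolist(),p.mean(0))
p=np.array([onz("side",*s(*q),48)[:2] for q in [(519,319),(676,353),(707,293)]]);print("obl",p.round(1).tolist())
go([516,-29,150],80)
E
python3 -m jog '[16,25,-3,0,0,0,1,36,58,-5,0,0,0,1,60,94,-5,0,0,0,1,84,130,-5,0,0,0,1,106,166,-5,0,0,-1,1,125,196,-3,0,0,-2,1,133,209,0,0,0,-2.5,1,133,209,0,0,0,-2.5,1,133,209,0,0,0,-2.5,1]'
python3 -c "
from h import *
go([516,-30,54],80)"
```

```text
[[490.7, 1.3], [482.0, -55.0], [543.8, -66.4], [553.5, -10.1]] [517.48359688 -32.55297385]
[[549.1, 7.0], [489.9, 15.8], [483.2, -45.8], [540.8, -55.7]] [515.7393589  -19.66439486]
obl [[576.3, 9.1], [475.3, 34.9], [460.4, -32.7]]
shift [132.6 208.2  -0.5] turn -2.3 at [ 601.2 -260.6  149.8] yaw 77.7 tilt [-0.002 -0.001 -1.   ] F [ 0.1  0.3 -0.9] t 17.93 gap 1.0 gf 0.0
t: 18.68
ee_pos: [514.1, -27.0, 147.7]
orientation: [[-0.986, 0.169, -0.003], [0.169, 0.986, 0.0], [0.003, -0.0, -1.0]]
force: [0.2, -0.4, 0.8]
finger_gap: 1.002
grasp_force: 0.0
shift [-2.6 -2.6 93.7] turn 0.3 at [514.1 -27.  147.7] yaw 80.3 tilt [ 0.003 -0.    -1.   ] F [ 0.2 -0.4  0.8] t 18.68 gap 1.002 gf 0.0
```

```bash
python3 -m jog '[-3,-3,30,0,0,0,1,-3,-3.5,60,0,0,0,1,-3,-3.5,82,0,0,0,1,-3,-3.5,92,0,0,0,1,-3,-3.5,94.5,0,0,0,1,-3,-3.5,94.5,0,0,0,1]'
python3 -m jog '[0,0,0,0,0,0,0.85,0,0,0,0,0,0,0.78,0,0,0,0,0,0,0.7,0,0,0,0,0,0,0.65,0,0,0,0,0,0,0.5,0,0,0,0,0,0,0,0,0,0,0,0,0,0,0,0,0,0,0,0,0]'
python3 - <<'E'
from h import *
go([611,233,110],90)
E
```

```text
t: 19.18
ee_pos: [517.6, -32.6, 53.9]
orientation: [[-0.985, 0.172, -0.002], [0.172, 0.985, 0.0], [0.002, -0.0, -1.0]]
force: [0.4, -0.7, 0.5]
finger_gap: 1.0
grasp_force: 0.0
t: 19.85
ee_pos: [519.5, -31.5, 56.3]
orientation: [[-0.985, 0.17, 0.004], [0.17, 0.985, 0.0], [-0.004, 0.001, -1.0]]
force: [-0.5, 2.5, 5.4]
finger_gap: 0.691
grasp_force: 65.0
shift [-45.5 276.3 -53.2] turn -9.8 at [519.5 -31.5  56.3] yaw 80.2 tilt [-0.004  0.001 -1.   ] F [-0.5  2.5  5.4] t 19.85 gap 0.691 gf 65.0
```

```bash
python3 -m jog '[0,0,-8,0,0,0,0,0,0,-25,0,0,0,0,0,5,-48,0,0,0,0,-3,22,-60,0,0,0,0,-9,55,-60,0,0,-2,0,-15,90,-60,0,0,-4,0,-21,127,-60,0,0,-6,0,-27,165,-60,0,0,-8,0,-34,204,-60,0,0,-10,0,-41,242,-60,0,0,-10,0]'
python3 -m jog '[-12,32,4,0,0,0,0,-12,32,4,0,0,0,0,-12,32,4,0,0,0,0]'
python3 - <<'E'
from h import *
go([613.5,233,60],90)
E
```

```text
t: 20.68
ee_pos: [599.3, 201.2, 115.0]
orientation: [[-1.0, -0.005, -0.0], [-0.005, 1.0, -0.001], [0.0, -0.001, -1.0]]
force: [0.6, 0.0, -3.3]
finger_gap: 0.692
grasp_force: 65.8
t: 20.93
ee_pos: [610.8, 233.3, 110.1]
orientation: [[-1.0, -0.007, -0.001], [-0.007, 1.0, -0.001], [0.001, -0.001, -1.0]]
force: [0.4, -0.3, -3.7]
finger_gap: 0.693
grasp_force: 66.4
shift [-2.8 -0.2 50.1] turn 0.4 at [610.8 233.3 110.1] yaw 90.4 tilt [ 0.001 -0.001 -1.   ] F [ 0.4 -0.3 -3.7] t 20.93 gap 0.693 gf 66.4
```

```bash
python3 -m jog '[-2.5,0,20,0,0,0.4,0,-2.5,0,45,0,0,0.4,0,-2.5,0,68,0,0,0.4,0,-2.5,0,77,0,0,0.4,0,-2.5,0,80,0,0,0.4,0,-2.5,0,80,0,0,0.4,0]'
python3 - <<'E'
from h import *
go([613.5,233,12],90)
t=robot.capture("top");s=robot.capture("side")
f=lambda a:cv2.resize(a,None,fx=2.5,fy=2.5,interpolation=cv2.INTER_CUBIC)
cv2.imwrite("pics/c9.png",np.hstack([f(t[120:280,130:290]),f(s[300:460,170:330])])[:,:,::-1])
E
```

```text
t: 21.43
ee_pos: [613.2, 230.6, 30.3]
orientation: [[-1.0, 0.005, -0.002], [0.005, 1.0, -0.001], [0.002, -0.001, -1.0]]
force: [0.2, -0.3, -2.9]
finger_gap: 0.696
grasp_force: 66.3
shift [-0.3  2.4 18.3] turn -0.3 at [613.2 230.6  30.3] yaw 89.7 tilt [ 0.002 -0.001 -1.   ] F [ 0.2 -0.3 -2.9] t 21.43 gap 0.696 gf 66.3
```

View pics/c9.png

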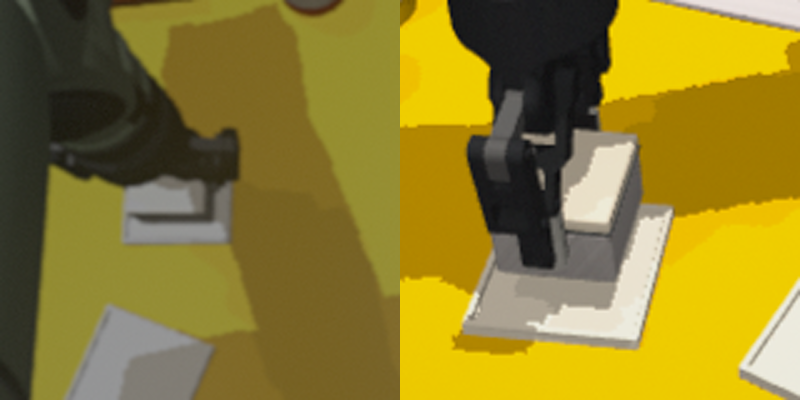

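```bash
python3 - <<'E'
from h import *
s=lambda x,y:(170+(x-400)/2.5,300+y/2.5);t=lambda x,y:(130+x/2.5,120+y/2.5)
for q in [(493,271),(615,279)]: print(onz("side",*s(*q),21).round(1))
for q in [(463,332),(638,348),(674,207)]: print("tray outer",onz("side",*s(*q),4).round(1))
print("lid near edge", [onz("top",*t(*q),63).round(1) for q in [(129,215),(213,220)]])
E
```

```text
[644.3 258.1  21. ]
[583.9 256.   21. ]
tray outer [653.7 281.3   4. ]
tray outer [568.2 280.4   4. ]
tray outer [569.9 190.3   4. ]
lid near edge [array([577.7, 254.7,  63. ]), array([573.9, 190.6,  63. ])]
```

Side crop: the tub is over the tray at (555,275), near in x but some 5 mm short in y. I shift +5 mm in y and go down.

```bash
python3 -m jog '[0,3,5,0,0,0,0,0.5,5,11,0,0,-0.3,0,0.5,5,15,0,0,-0.3,0,0.5,5,16.5,0,0,-0.3,0,0.5,5,17,0,0,-0.3,0,0.5,5,17,0,0,-0.3,0,0.5,5,17,0,0,-0.3,0]'
```

```text
t: 22.12
ee_pos: [613.4, 236.7, 13.6]
orientation: [[-1.0, -0.002, 0.0], [-0.002, 1.0, -0.0], [-0.0, -0.0, -1.0]]
force: [-0.5, 0.3, -3.1]
finger_gap: 0.698
grasp_force: 66.5
```

```bash
python3 -m jog '[0,0,1,0,0,0,0,0,0,2,0,0,0,0,0,0,2.5,0,0,0,0,0,0,2.5,0,0,0,0]'
python3 -c "
from h import *
s=robot.capture('side');cv2.imwrite('pics/s10.png',cv2.resize(s[300:460,170:330],None,fx=2.5,fy=2.5,interpolation=cv2.INTER_CUBIC)[:,:,::-1])"
```

```text
t: 22.45
ee_pos: [613.5, 236.7, 11.5]
orientation: [[-1.0, -0.002, 0.001], [-0.002, 1.0, 0.0], [-0.001, 0.0, -1.0]]
force: [-0.9, -0.4, 0.3]
finger_gap: 0.687
grasp_force: 66.7
```

View pics/s10.png

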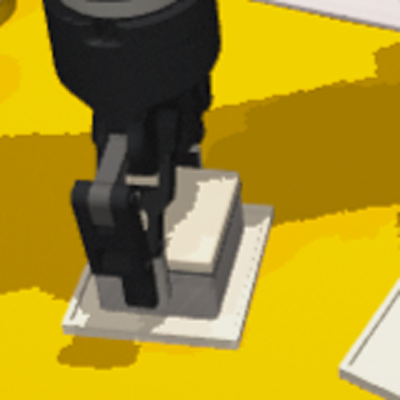

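The square tub sits within the rim with its weight supported. Release, and measure the oblong tray from the side too.

```bash
python3 -m jog '[0,0,0,0,0,0,0.8,0,0,0,0,0,0,0.9,0,0,0,0,0,0,1,0,0,0,0,0,0,1,0,0,0,0,0,0,1]'
python3 -m jog '[0,0,-20,0,0,0,1,0,0,-50,0,0,0,1,0,0,-85,0,0,0,1,0,0,-110,0,0,0,1,0,0,-110,0,0,0,1]'
python3 -m jog '[10,-35,0,0,0,2,1,20,-70,0,0,0,4,1,32,-110,0,0,0,6,1,44,-150,0,0,0,8,1,56,-190,0,0,0,10,1,68,-225,0,0,0,12,1,78,-255,0,0,0,13,1,82,-264,0,0,0,13,1,82,-264,0,0,0,13,1]'
python3 - <<'E'
from h import *
go([518.5,-31,50],77)
for n in ("side","top"):
  m=white(robot.capture(n))
  if n=="side": m[:360]=0; m[:,:285]=0; m[:,450:]=0
  cs,_=cv2.findContours(m,cv2.RETR_EXTERNAL,cv2.CHAIN_APPROX_NONE)
  for c in cs:
    if cv2.contourArea(c)>700:
        w=np.array([onz(n,*p[0],7 if n=="top" else 5)[:2] for p in c],np.float32);r=cv2.minAreaRect(w)
        if r[0][1]>100 : print(n,np.round(r[0],1),np.round(r[1],1),round(r[2],1))
E
```

```text
t: 22.92
ee_pos: [613.5, 236.8, 11.2]
orientation: [[-1.0, -0.002, 0.0], [-0.002, 1.0, 0.0], [-0.0, 0.0, -1.0]]
force: [0.1, 0.1, 0.3]
finger_gap: 0.997
grasp_force: 0.0
t: 23.33
ee_pos: [617.2, 237.8, 127.7]
orientation: [[-1.0, -0.002, 0.01], [-0.002, 1.0, 0.003], [-0.01, 0.003, -1.0]]
force: [0.9, 0.6, 0.7]
finger_gap: 1.002
grasp_force: 0.0
t: 24.08
ee_pos: [530.8, -29.6, 120.9]
orientation: [[-0.974, 0.227, -0.001], [0.227, 0.974, -0.0], [0.001, -0.0, -1.0]]
force: [0.4, 0.2, -0.3]
finger_gap: 1.002
grasp_force: 0.0
shift [11.6 -4.1 70.9] turn -0.1 at [530.8 -29.6 120.9] yaw 76.9 tilt [ 0.001 -0.    -1.   ] F [ 0.4  0.2 -0.3] t 24.08 gap 1.002 gf 0.0
side [440.7 269.4] [ 96.  134.9] 68.6
top [130.5 111.7] [107.1 358. ] 0.4
top [439.4 266.4] [ 94.  134.8] 68.5
top [611.2 232.9] [87.2 87.6] 0.3
top [676.3 587.8] [248.7 121.5] 6.2
top [889.5 389.1] [183.  238.3] 5.8
```

```bash
python3 -m jog '[11.5,-1.5,15,0,0,0,1,11.5,-1.5,40,0,0,0,1,11.5,-1.5,60,0,0,0,1,11.5,-1.5,63,0,0,0,1,11.5,-1.5,63,0,0,0,1]'
python3 -c "
from h import *
go([518.5,-31,15],77)"
```

```text
t: 24.6
ee_pos: [519.5, -24.8, 56.9]
orientation: [[-0.975, 0.221, -0.003], [0.221, 0.975, 0.001], [0.003, 0.0, -1.0]]
force: [-0.3, 0.9, 0.0]
finger_gap: 1.0
grasp_force: 0.0
shift [-0.6 -6.3 41.9] turn 0.2 at [519.5 -24.8  56.9] yaw 77.2 tilt [ 0.003  0.    -1.   ] F [-0.3  0.9  0. ] t 24.6 gap 1.0 gf 0.0
```

```bash
python3 -m jog '[-1,-4,0,0,0,0,1,-1,-5.5,0,0,0,0,1,-1,-5.5,8,0,0,0,1,-1,-5.5,15,0,0,0,1,-1,-5.5,20,0,0,0,1,-1,-5.5,20,0,0,0,1]'
```

```text
t: 25.1
ee_pos: [519.0, -31.8, 36.9]
orientation: [[-0.975, 0.223, -0.002], [0.223, 0.975, 0.0], [0.002, 0.0, -1.0]]
force: [0.2, -0.3, -0.4]
finger_gap: 0.995
grasp_force: 0.0
```

```bash
python3 -m jog '[0,0,5,0,0,0,1,0,0,10,0,0,0,1,0,0,14,0,0,0,1,0,0,14,0,0,0,1]'; python3 -m jog '[0,0,4,0,0,0,1,0,0,7,0,0,0,1,0,0,9,0,0,0,1,0,0,9,0,0,0,1]'
```

```text
t: 25.43
ee_pos: [519.3, -31.8, 23.1]
orientation: [[-0.975, 0.223, -0.001], [0.223, 0.975, 0.0], [0.001, -0.0, -1.0]]
force: [-0.9, 0.6, -0.1]
finger_gap: 0.998
grasp_force: 0.0
t: 25.77
ee_pos: [519.7, -31.9, 14.6]
orientation: [[-0.975, 0.223, -0.001], [0.223, 0.975, 0.0], [0.001, -0.0, -1.0]]
force: [0.5, 0.5, 0.1]
finger_gap: 1.0
grasp_force: 0.0
```

```bash
python3 -m jog '[0,0,1,0,0,0,0.9,0,0,1,0,0,0,0.83,0,0,1,0,0,0,0.77,0,0,1,0,0,0,0.7,0,0,1,0,0,0,0.5,0,0,1,0,0,0,0,0,0,1,0,0,0,0]'
python3 -c "
from h import *
go([440,268,100],68.5)"
```

```text
t: 26.35
ee_pos: [520.6, -31.1, 14.8]
orientation: [[-0.975, 0.223, 0.001], [0.223, 0.975, 0.002], [-0.001, 0.002, -1.0]]
force: [-0.4, 3.5, 6.6]
finger_gap: 0.761
grasp_force: 66.8
shift [145.1 273.8 -84.8] turn 8.6 at [520.6 -31.1  14.8] yaw 77.1 tilt [-0.001  0.002 -1.   ] F [-0.4  3.5  6.6] t 26.35 gap 0.761 gf 66.8
```

```bash
python3 -m jog '[0,0,-8,0,0,0,0,0,0,-25,0,0,0,0,1,3,-50,0,0,0,0,9,17,-70,0,0,0,0,25,47,-75,0,0,1,0,42,80,-75,0,0,3,0,60,114,-75,0,0,5,0,78,148,-75,0,0,7,0,97,182,-75,0,0,8.6,0,115,217,-75,0,0,8.6,0]'
python3 -c "
from h import *
go([440,268,60],68.5)"
```

```text
t: 27.18
ee_pos: [454.8, 206.0, 88.9]
orientation: [[-0.93, 0.368, -0.001], [0.368, 0.93, -0.002], [0.0, -0.002, -1.0]]
force: [1.3, 0.0, -4.0]
finger_gap: 0.765
grasp_force: 68.6
shift [36.6 52.3 28.8] turn -0.1 at [454.8 206.   88.9] yaw 68.4 tilt [ 0.    -0.002 -1.   ] F [ 1.3  0.  -4. ] t 27.18 gap 0.765 gf 68.6
```

```bash
python3 -m jog '[10,14,3,0,0,0,0,22,30,8,0,0,0,0,30,40,15,0,0,0,0,32,44,25,0,0,0,0,32,44,35,0,0,0,0,32,44,45,0,0,0,0,32,44,45,0,0,0,0,32,44,45,0,0,0,0]'
python3 -c "
from h import *
go([441.5,268,12],68.5)"
```

```text
t: 27.85
ee_pos: [442.0, 256.5, 43.0]
orientation: [[-0.93, 0.368, -0.002], [0.368, 0.93, -0.002], [0.002, -0.002, -1.0]]
force: [0.2, -0.1, -4.8]
finger_gap: 0.764
grasp_force: 68.6
shift [ 4.7 10.5 31. ] turn -0.1 at [442.  256.5  43. ] yaw 68.4 tilt [ 0.002 -0.002 -1.   ] F [ 0.2 -0.1 -4.8] t 27.85 gap 0.764 gf 68.6
```

```bash
python3 -m jog '[2,5,4,0,0,0,0,4,9,10,0,0,0,0,4.5,10.5,16,0,0,0,0,4.5,10.5,21,0,0,0,0,4.5,10.5,23,0,0,0,0,4.5,10.5,23,0,0,0,0]'
python3 - <<'E'
from h import *
go([441.5,268,12],68.5)
s=robot.capture("side");cv2.imwrite("pics/s11.png",cv2.resize(s[300:480,260:480],None,fx=2.5,fy=2.5,interpolation=cv2.INTER_CUBIC)[:,:,::-1])
m=white(s);m[:340]=0;m[:,:285]=0;m[:,470:]=0
n,l,st,ce=cv2.connectedComponentsWithStats(m)
for i in range(1,n):
    if st[i,4]>100: print(st[i],ce[i].round())
E
```

```text
t: 28.35
ee_pos: [441.7, 269.1, 20.3]
orientation: [[-0.93, 0.366, -0.001], [0.366, 0.93, -0.001], [0.001, -0.001, -1.0]]
force: [0.0, -0.3, -4.3]
finger_gap: 0.765
grasp_force: 68.8
shift [-0.2 -1.1  8.3] turn 0.0 at [441.7 269.1  20.3] yaw 68.5 tilt [ 0.001 -0.001 -1.   ] F [ 0.  -0.3 -4.3] t 28.35 gap 0.765 gf 68.8
[446 340  24  38 807] [458. 357.]
[ 306  379  137  101 7381] [380. 439.]
```

```bash
python3 -m jog '[0,-0.5,2,0,0,0,0,0,-0.5,4,0,0,0,0,0,-0.5,4,0,0,0,0]';python3 -m jog '[0,0,2,0,0,0,0,0,0,3,0,0,0,0,0,0,3,0,0,0,0]'; python3 -m jog '[0,0,0.8,0,0,0,0,0,0,1.6,0,0,0,0,0,0,1.6,0,0,0,0]'
```

```text
t: 28.65
ee_pos: [442.1, 268.8, 16.9]
orientation: [[-0.93, 0.367, -0.0], [0.367, 0.93, -0.0], [0.0, -0.0, -1.0]]
force: [0.1, 0.0, -3.7]
finger_gap: 0.762
grasp_force: 68.8
t: 28.9
ee_pos: [442.0, 268.8, 13.8]
orientation: [[-0.93, 0.367, -0.0], [0.367, 0.93, -0.0], [0.0, -0.0, -1.0]]
force: [-0.1, 0.2, -4.4]
finger_gap: 0.764
grasp_force: 68.8
t: 29.15
ee_pos: [442.1, 268.9, 12.3]
orientation: [[-0.93, 0.367, -0.0], [0.367, 0.93, -0.0], [0.0, -0.0, -1.0]]
force: [0.1, 0.0, -4.9]
finger_gap: 0.762
grasp_force: 68.8
```

Tub bottom is below rim height with no contact, so it's inside the rim. Set it down, release, retreat and take the final look.

```bash
python3 -m jog '[0,0,0.8,0,0,0,0,0,0,0.8,0,0,0,0,0,0,0.8,0,0,0,0.85,0,0,0.8,0,0,0,0.92,0,0,0.8,0,0,0,1,0,0,0.8,0,0,0,1]'
python3 -m jog '[0,0,-12,0,0,0,1,0,0,-35,0,0,0,1,0,0,-70,0,0,0,1,0,0,-110,0,0,0,1,0,0,-150,0,0,0,1,0,0,-190,0,0,0,1,0,0,-200,0,0,0,1,0,0,-200,0,0,0,1]'
python3 -m jog '[20,-5,0,0,0,0,1,50,-12,0,0,0,0,1,85,-22,0,0,0,0,1,110,-30,0,0,0,0,1,120,-30,0,0,0,0,1,120,-30,0,0,0,0,1]'
python3 -c "
from h import *
go([0,0,0])
s=robot.capture('side');t=robot.capture('top')
a=cv2.resize(s[60:480,150:460],(443,600));b=cv2.resize(t[140:340,130:480],(357,204),interpolation=cv2.INTER_CUBIC)
c=np.zeros((600,800,3),np.uint8);c[:,:443]=a;c[:204,443:]=b
c[204:420,443:]=cv2.resize(s[340:480,190:421],(357,216),interpolation=cv2.INTER_CUBIC)
cv2.imwrite('pics/fin.png',c[:,:,::-1])"
```

```text
t: 29.65
ee_pos: [442.6, 269.1, 12.0]
orientation: [[-0.93, 0.367, 0.001], [0.367, 0.93, 0.0], [-0.001, 0.001, -1.0]]
force: [-0.5, 0.3, 1.0]
finger_gap: 1.002
grasp_force: 0.0
t: 30.32
ee_pos: [444.7, 270.0, 215.8]
orientation: [[-0.93, 0.366, 0.008], [0.367, 0.93, 0.003], [-0.006, 0.006, -1.0]]
force: [-0.1, 0.9, 0.2]
finger_gap: 1.002
grasp_force: 0.0
t: 30.82
ee_pos: [317.0, 284.8, 210.5]
orientation: [[-0.931, 0.364, -0.002], [0.364, 0.931, -0.001], [0.002, -0.002, -1.0]]
force: [-0.3, 0.3, 0.1]
finger_gap: 1.003
grasp_force: 0.0
shift [ 191.1 -380.3  211.5] turn 0 at [317.  284.8 210.5] yaw 68.6 tilt [ 0.002 -0.002 -1.   ] F [-0.3  0.3  0.1] t 30.82 gap 1.003 gf 0.0
```

View pics/fin.png

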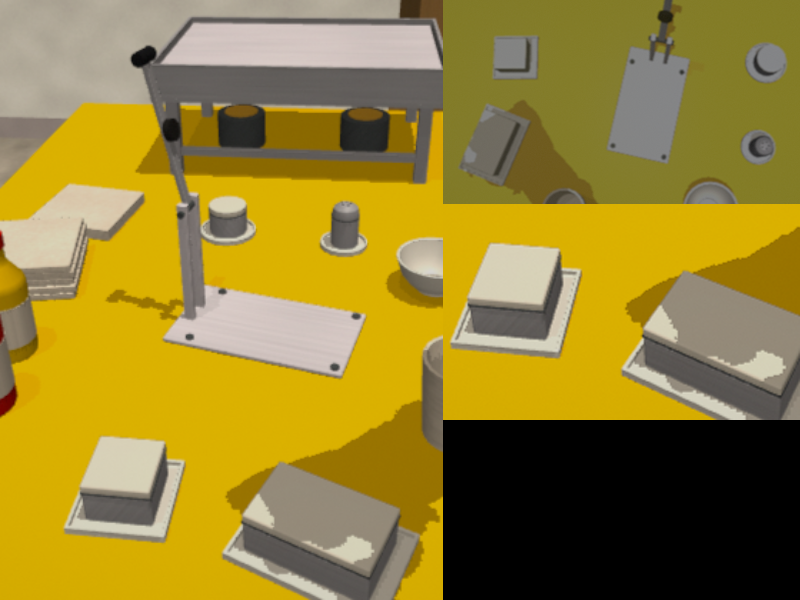

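The final picture shows the bar up with its grip at (145,55). The round tub (228,215), shaker (345,225), square tub (122,480) and oblong tub (315,530) all stand flat inside their rims, and the gripper is clear of everything.

```bash
python3 -c "
from workcell import robot
print(robot.hand_in())"
```

```text
the job is handed in; nothing more can be done
None
```

I handed the job in at about 31 s: the bar is fully up at its stop, and in the last picture all three tubs and the shaker stand flat inside the rims of their own trays, released.

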